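# Weigh the casting from the bottom curing tray and restack the trays

## Task

Weigh the clear casting with the blue figurine, which stands in the white tray at the bottom of the stack: take off the upper trays, with the pucks staying in them, and set the casting upright in the middle of the scale's pan without dropping it. Then restack the trays on the white one, left in its stand, with the red tray now in the middle and the yellow tray, which is next to be emptied, on top, each fully nested in the one below. Do not drop the trays, and leave everything else on the bench standing where it is.

Things in the scene. Friction and masses are not known exactly. Their poses are not given: they have to be found in the camera images.
- tray_red_mid (a point): red open tray, loose, 0.16 kg, at the start on top of the stack; holds an amber puck. Box 122 (its x) x 64 (y) x 44 mm high, walls and floor 5 mm; under it a foot 106 x 48 x 5 mm that drops into the mouth (112 x 54 mm) below, 3 mm play each side; stacked trays are 44 mm apart in height. This point: centre of the box, 27 mm above the foot's underside, 22 mm below the rim
- tray_yellow_mid (a point): yellow open tray, loose, 0.16 kg, at the start in the middle of the stack; holds a green puck. Box 122 (its x) x 64 (y) x 44 mm high, walls and floor 5 mm; under it a foot 106 x 48 x 5 mm that drops into the mouth (112 x 54 mm) below, 3 mm play each side; stacked trays are 44 mm apart in height. This point: centre of the box, 27 mm above the foot's underside, 22 mm below the rim
- tray_white_mid (a point): white open tray, loose, 0.16 kg, at the start at the bottom of the stack; holds the clear casting. Box 122 (its x) x 64 (y) x 44 mm high, walls and floor 5 mm; under it a foot 106 x 48 x 5 mm that drops into the mouth (112 x 54 mm) below, 3 mm play each side; stacked trays are 44 mm apart in height. This point: centre of the box, 27 mm above the foot's underside, 22 mm below the rim
- casting_mid (a point): clear cast block with a blue figurine inside, 30 x 30 x 32 mm high, about 40 g, loose, standing on the inner floor of the bottom (white) tray, within about 15 mm of its middle and turned up to 0.2 rad in it; this point is its centre, 16 mm above its underside
- stand_top (a point): fixed low metal stand, 142 mm (its x) x 84 mm, with a raised frame 20 mm high shaped like a tray's mouth, in which the white tray sits; this point is the centre at the height of the frame's top, on which the tray's lower edge rests
- scale_pan (a point): centre of the top of the scale's square steel pan, 104 mm (its x) x 112 mm (its y), 45 mm above the bench; it does not give. The black scale body, fixed, is 165 x 130 mm, its centre lies 22 mm from this point along -x
- puck_amber_center (a point): amber puck lying in the red tray, 36 mm diameter, 22 mm high, loose; its centre
- puck_green_center (a point): green puck lying in the yellow tray, 36 mm diameter, 22 mm high, loose; its centre
- pigment_jar: small jar with blue cap, 52 mm diameter, 62 mm tall, loose, a bystander; origin at the centre of its underside
- figure: little blue figure on a round foot, 34 mm diameter, 58 mm tall, loose, a bystander; origin at the centre of its underside
- jar_lid: flat brass jar lid, 68 mm diameter, 13 mm tall, loose, a bystander; origin at the centre of its underside
- amber_bottle: tall amber bottle, 68 mm diameter, 160 mm tall, loose, a bystander; origin at the centre of its underside
- glass_jar: glass jar with brass lid, 72 mm diameter, 85 mm tall, loose, a bystander; origin at the centre of its underside
- mixing_cup: clear mixing cup, 80 mm diameter, 95 mm tall, loose, a bystander; origin at the centre of its underside
- palette_knife: palette knife lying flat, 200 mm long along its x (round wooden handle to -x, steel blade 65 mm wide to +x), 20 mm high, loose, a bystander; origin under the middle of its length
Not all that is in view belongs to the job. What is shaped like the part that bears tray_yellow_mid but black or turquoise is not meant. Of the things shaped like the part that bears puck_amber_center, the amber glass one is meant.

How it is judged:
By the outcome, as a careful person would: the job done as asked, in the order asked, and still so for the second after the job is handed in, with the robot touching nothing.
It also fails if it takes over 72 s, if anything falls off the work surface, if the arm or the gripper's body presses on something with over 40 N, if the wrist force passes 120 N, or if a joint passes its speed limit or range.

## Robot

A 6-joint arm with a two-finger parallel gripper is mounted at the origin on the work surface. World frame = base frame: x ahead of the robot, y to its left, z up, the work surface at z = 0. Lengths are in mm, angles in degrees, forces in N, time in s.
With the tool pointing down it reaches from about 350 to 850 mm from the base axis. Payload 8.1 kg.
Tool frame: the origin (TCP) lies midway between the tips of the shut fingers; the grasp point (between the pads) lies 19 mm behind it (r.grasp_offset is the distance from the TCP to the grasp point, in mm); z points along the fingers, x is the direction in which the jaws open and shut, and the axes are right-handed (so a half turn about z gives the same grasp; the last joint's range is limited). The gripper opens to 85 mm and grips with 20 to 120 N. Pads are 22 mm wide; open, the fingers measure 114 mm over their backs; the gripper's body (76 mm by 85 mm) begins 54 mm behind the grasp point. The pads swing forward as they close: fully open they stand 13 mm farther back than shut.
Start: joints at [62.315, 7.471, 85.268, -0, 87.261, -4.893], TCP at [232.414, 553.163, 231.292] pointing down, gripper open.
Joint ranges: [-169.43, 169.43], [-51.17, 129.36], [1.28, 143.12], [-76.62, 256.62], [0, 156.53], [-152.29, 152.29]. Speed limits (degrees/s): [136.94, 136.94, 159.86, 180, 180, 180].

## Interface

Orientations are given as [roll, pitch, yaw] about the fixed x, y, z axes, in that order (R = Rz(yaw) Ry(pitch) Rx(roll)).
In Python, from bench import r, optics, hand_in gives the robot as it stands.
- The arm moves only by the shell command python3 -m pendant 'ROWS' [FORCE]. ROWS is JSON, a list of rows, each a list of 5 numbers: the opening, from 0 (shut) to 1 (fully open), then the shift along the tool's x, y, z in mm, then the turn about the tool's z in degrees. A call has 1 to 10 rows; each row shifts and turns the commanded pose from where the row before left it, along the tool's axes as they then stand; what a row does not reach is not made up. A row lasts 1/10 s, in which the tool goes at most 50 mm and 8.59 degrees, less where a joint would pass 70% of its speed; a pose out of reach is approached as far as the arm can. A call with a gripper value outside its range is refused whole. The fingers move at their own pace and stop on an object; FORCE is the grip in N (left out, the last holds). Time passes only in rows, so rows that do not move let the fingers close. It gives the time, the measured TCP pose, the force and the opening at its end, in the units of the state.
- r.sense(): the state, without advancing time (a new reading comes with each control period).
- optics.snapshot(name): name is "scene" or "top" or "wrist"; returns (picture, depth): 384x512x3 uint8, blue, green, red; 384x512 float32, mm along the optical axis (not along the pixel's ray), 0 where there is no reading.
- optics.camera_params(name): a dict with "camera_matrix" (3x3 intrinsics, pixels), "k1" (the pictures are not rectified: a ray, as slopes to the right and down, at radius r is drawn at 1 + k1 r^2 times it, then the intrinsics apply), "eye" and "orientation" of the camera in the world. Camera axes: x right, y down, z forward; pixel columns grow to the right and rows downward; lengths in mm; the calibration is good to about 2 mm. A picture is of the moment at which its call begins: read the wrist's pose just before it. camera_params takes no time and is no camera call; for the wrist camera it gives the pose at the moment of the call.
- hand_in(): hands the job in, once; it reports no verdict.
Trained networks look in the newest picture that a camera, given by its name, has taken for a name from the list of things; names that differ only in an ending like _2 or _b are one class to them, and where a whole thing is asked for, a point or a joint stands for the part that bears it (a point fixed in the world has none). Each returns a list of dicts, best first, with "score" (0 to 1); they miss things now and then, are a little off and sometimes report something else, mostly with a low value. They report only what shows in the picture. A call takes as long as a camera call. They do not tell look-alikes from the thing itself.
- optics.search_frame(camera, query): "at" ([x, y, z] in mm, in world coordinates, good to about 4 mm: the middle of the surface that is visible of it).
The state is a dict: "time": time; "joint_pos": joint angles; "qd": joint speeds; "joint_efforts": joint torques, N m; "tool_pos": TCP position; "tcp_rot": TCP orientation; "ft_force": force on the tool from outside, world axes, zero at the start; "wrist_torque": the same for the moment, N m; "finger_gap": finger opening in mm.
Only numpy, scipy, OpenCV 4.12 (cv2) and the standard library are available. Lean on these libraries where they do the work, as an engineer would, in place of code of your own. Each camera call takes 0.05 s, during which the arm holds its last target. There are 200 camera calls.

## Working session

There is one attempt and no reset: what is moved stays moved. The work goes in short steps, Python scripts to look and compute and a shell command to move; the robot and the scene stay as the last step left them, time stands still between calls to the robot, and variables do not carry over. Pictures are saved under pics/ and viewed, about 8 in all and at most 12, crops included, and the job is handed in when it is done.

```bash
mkdir -p pics; ls; cat > h.py <<'E'
import numpy as np, cv2
from bench import r, optics
from scipy.spatial.transform import Rotation as R
def cam(n):
    p=optics.camera_params(n); return p
def Rm(p):
    o=np.array(p["orientation"],float)
    return o if o.shape==(3,3) else R.from_euler('xyz',o,degrees=True).as_matrix()
def cloud(n,d,p):
    K=np.array(p["camera_matrix"]);k=p["k1"]
    h,w=d.shape;u,v=np.meshgrid(np.arange(w),np.arange(h))
    xd=(u-K[0,2])/K[0,0];yd=(v-K[1,2])/K[1,1];x,y=xd.copy(),yd.copy()
    for _ in range(8):
        f=1+k*(x*x+y*y);x,y=xd/f,yd/f
    c=np.stack([x*d,y*d,d],-1)
    return c@Rm(p).T+np.array(p["eye"])
E
python3 - <<'E'
from h import *
ims=[]
for n in ["scene","top"]:
    p=cam(n);print(n,p["eye"],p["orientation"])
    im,d=optics.snapshot(n);cv2.imwrite(f"pics/{n}0.png",im);np.save(f"pics/{n}0.npy",cloud(n,d,p))
    for q in ["tray_red_mid","tray_yellow_mid","tray_white_mid","stand_top","scale_pan","casting_mid","puck_amber_center"]:
        print(q,[(np.round(a["at"]).tolist(),round(a["score"],2)) for a in optics.search_frame(n,q)[:3]])
print(r.sense())
E
```

```text
pics
scene [1078.22346501 -711.91038302 1050.71247001] [-138.00393483    0.19621894   36.66376787]
tray_red_mid [([514.0, -251.0, 128.0], 0.83), ([576.0, -275.0, 85.0], 0.73), ([801.0, 26.0, 97.0], 0.29)]
tray_yellow_mid [([703.0, -360.0, 23.0], 0.87), ([573.0, -273.0, 85.0], 0.75), ([340.0, -378.0, 26.0], 0.59)]
tray_white_mid []
stand_top [([565.0, -284.0, 10.0], 0.95)]
scale_pan [([570.0, 251.0, 36.0], 0.62)]
casting_mid [([564.0, -284.0, 13.0], 0.22)]
puck_amber_center [([539.0, -268.0, 137.0], 0.49), ([508.0, -419.0, 20.0], 0.46)]
top [ 420.92368627  -64.5513204  1172.25357728] [-172.27310836    1.01465077  -89.97220105]
tray_red_mid [([515.0, -252.0, 114.0], 0.62)]
tray_yellow_mid [([504.0, -225.0, 81.0], 0.67), ([345.0, -379.0, 14.0], 0.56)]
tray_white_mid [([505.0, -223.0, 46.0], 0.67), ([502.0, -222.0, 83.0], 0.67), ([730.0, 169.0, 82.0], 0.48)]
stand_top [([500.0, -223.0, 10.0], 0.77), ([731.0, 170.0, 86.0], 0.69), ([315.0, 238.0, 4.0], 0.67)]
scale_pan [([554.0, 265.0, 43.0], 0.67), ([507.0, -223.0, 45.0], 0.54), ([512.0, -249.0, 114.0], 0.25)]
casting_mid []
puck_amber_center [([536.0, -259.0, 135.0], 0.51), ([504.0, -412.0, 25.0], 0.49)]
{'time': 0.8, 'joint_pos': array([ 6.23133889e+01,  7.46944769e+00,  8.52668269e+01,  1.87527932e-04,
        8.72624857e+01, -4.89197002e+00]), 'qd': array([ 0.03854212, -0.05796642,  0.03871149, -0.04250991, -0.06558879,
       -0.02169783]), 'joint_efforts': array([ 1.06702910e-04, -5.69260383e+01, -5.00825357e+01, -2.78140551e-04,
        9.98785617e-04,  2.07650754e-05]), 'tool_pos': array([232.4286151 , 553.15930687, 231.31949045]), 'tcp_rot': array([-1.79999919e+02, -1.25122047e-03,  6.72053500e+01]), 'ft_force': array([ 0.10971067, -0.8013055 ,  0.48197902]), 'wrist_torque': array([ 0.02719152, -0.01629999, -0.02664911]), 'finger_gap': 85.79277728945172}
```

View pics/scene0.png

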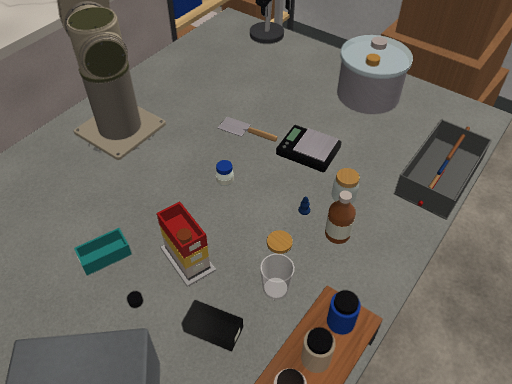

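View pics/top0.png

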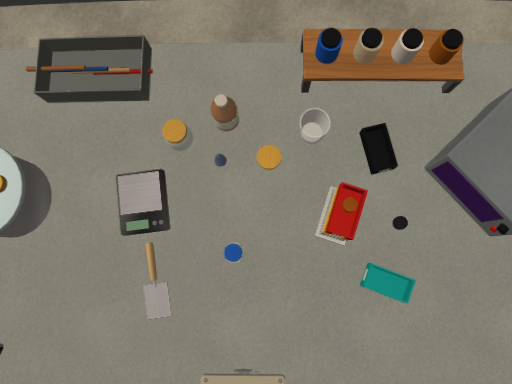

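```bash
python3 - <<'E'
from h import *
for n in ["top","scene"]:
    P=np.load(f"pics/{n}0.npy").reshape(-1,3);im=cv2.imread(f"pics/{n}0.png").reshape(-1,3).astype(int)
    # stack rim: z>130ish near
    for nm,c,lo,hi in [("rimzone",(530,-262),138,165),("pan",(570,255),38,52)]:
        m=(np.hypot(P[:,0]-c[0],P[:,1]-c[1])<100)&(P[:,2]>lo)&(P[:,2]<hi)
        q=P[m]
        if len(q)<20: print(n,nm,len(q));continue
        rc=cv2.minAreaRect(q[:,:2].astype(np.float32));print(n,nm,len(q),rc,np.percentile(q[:,2],[5,50,95]))
E
```

```text
top rimzone 500 ((522.686279296875, -253.40176391601562), (65.28138732910156, 123.52388763427734), 71.78349304199219) [138.841979   152.14677214 156.1534547 ]
top pan 1717 ((558.5966796875, 266.3904724121094), (156.36671447753906, 116.77935791015625), 10.155281066894531) [40.52296688 45.47364752 48.85679383]
scene rimzone 546 ((524.178955078125, -252.09597778320312), (66.127685546875, 127.23600769042969), 72.6090087890625) [139.28023007 149.3526476  153.22708676]
scene pan 938 ((561.4549560546875, 272.0122375488281), (156.25296020507812, 124.76800537109375), 9.011210441589355) [40.2109547  45.10557488 48.70029552]
```

The scene view shows the stack at about (185,240) px, the scale at (308,148), the cup at (276,275), and black (213,325) and turquoise (103,250) decoy trays. In the top view the stack is at (345,212), the scale pan at (140,192), the blue-cap jar at (232,253), the lid at (268,157) and the figure at (221,160). The bench between the stack and the scale is free.

```bash
cat >> h.py <<'E'
def to(x,y,z,yaw=None):
    s=r.sense();p=np.array(s["tool_pos"]);M=R.from_euler('xyz',s["tcp_rot"],degrees=True).as_matrix()
    if yaw is None: yaw=s["tcp_rot"][2]
    t=-((yaw-s["tcp_rot"][2]+180)%360-180)
    M2=M@R.from_euler('z',t,degrees=True).as_matrix()
    d=np.array([x,y,z])-p
    print("turn",round(t,1),"shift before turn",np.round(M.T@d,1),"after turn",np.round(M2.T@d,1))
E
python3 - <<'E'
from h import *
for n in ["top","scene"]:
    P=np.load(f"pics/{n}0.npy");im=cv2.imread(f"pics/{n}0.png").astype(int)
    mn=im.min(-1);c=np.array([575,265])
    m=(np.hypot(P[...,0]-c[0],P[...,1]-c[1])<90)&(mn>110)&(P[...,2]>36)&(P[...,2]<54)
    q=P[m][:,:2].astype(np.float32);print(n,len(q),cv2.minAreaRect(q),q.mean(0))
optics.snapshot("top")
for q in ["pigment_jar","figure","jar_lid","mixing_cup","amber_bottle","glass_jar","palette_knife"]:
    print(q,[(np.round(a["at"]).tolist(),round(a["score"],2)) for a in optics.search_frame("top",q)[:2]])
to(523.5,-252.7,300,72)
E
```

```text
top 1588 ((580.7745971679688, 272.6337890625), (103.74185943603516, 112.6065902709961), 7.484408378601074) [580.4436  271.74564]
scene 844 ((582.5291137695312, 276.9239501953125), (104.43114471435547, 120.73751831054688), 6.878479957580566) [583.08887 274.61868]
pigment_jar [([427.0, 20.0, 65.0], 0.77), ([728.0, 167.0, 86.0], 0.26)]
figure []
jar_lid [([682.0, -66.0, 12.0], 0.62)]
mixing_cup [([765.0, -193.0, 50.0], 0.66)]
amber_bottle [([774.0, 39.0, 105.0], 0.82), ([551.0, 267.0, 45.0], 0.53)]
glass_jar [([731.0, 173.0, 85.0], 0.95)]
palette_knife [([318.0, 235.0, 4.0], 0.57)]
turn -4.8 shift before turn [-630.2  580.5  -68.7] after turn [-676.5  525.9  -68.7]
```

```bash
python3 -m pendant '[[1,0,0,-45,-4.8],[1,0,0,-24,0],[1,-34,26,0,0],[1,-34,26,0,0],[1,-34,26,0,0],[1,-34,26,0,0],[1,-34,26,0,0],[1,-34,26,0,0],[1,-34,26,0,0],[1,-34,26,0,0]]'; python3 -m pendant '[[1,-34,26,0,0],[1,-34,26,0,0],[1,-34,26,0,0],[1,-34,26,0,0],[1,-34,26,0,0],[1,-34,26,0,0],[1,-34,26,0,0],[1,-34,26,0,0],[1,0,0,0,0],[1,0,0,0,0]]'
python3 - <<'E'
from h import *
p=cam("wrist");im,d=optics.snapshot("wrist");print(p["eye"],p["orientation"])
cv2.imwrite("pics/w1.png",im);P=cloud("wrist",d,p);np.save("pics/w1.npy",P)
P=P.reshape(-1,3)
m=(np.hypot(P[:,0]-523,P[:,1]+253)<90)&(P[:,2]>143)&(P[:,2]<165)
q=P[m];print(len(q),cv2.minAreaRect(q[:,:2].astype(np.float32)),np.median(q[:,2]))
to(523.5,-252.7,300,72)
E
```

```text
time: 2.2
tool_pos: [346.4, 228.7, 300.5]
tcp_rot: [180.0, -0.0, 72.0]
ft_force: [0.3, -0.3, 0.2]
finger_gap: 85.7
time: 3.2
tool_pos: [459.9, -93.5, 300.0]
tcp_rot: [-179.9, -0.0, 71.9]
ft_force: [0.0, -0.3, 0.5]
finger_gap: 85.7
[384.6999481  -68.86354975 441.77458079] [ 1.62040234e+02 -9.62047252e-04  7.18808771e+01]
1212 ((521.434814453125, -252.75592041015625), (65.72682189941406, 122.63893127441406), 71.7842788696289) 150.48860372233844
turn -0.0 shift before turn [-1.325e+02  1.101e+02  1.000e-01] after turn [-1.326e+02  1.100e+02  1.000e-01]
```

View pics/w1.png

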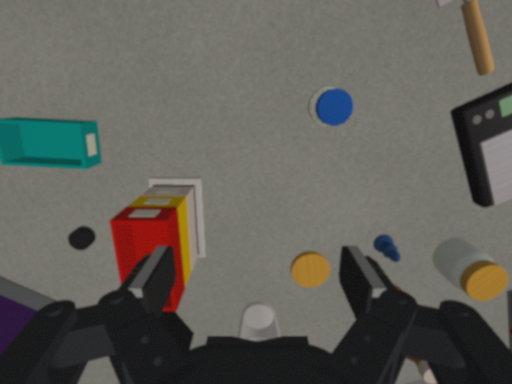

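```bash
python3 -m pendant '[[1,-33,27.5,0,0],[1,-33,27.5,0,0],[1,-33,27.5,0,0],[1,-32,27.5,0,0],[1,0,0,0,0],[1,0,0,0,0]]'
python3 - <<'E'
from h import *
to(522.3,-252.8,200,71.9)
p=cam("wrist");im,d=optics.snapshot("wrist");P=cloud("wrist",d,p)
P=P.reshape(-1,3)
m=(np.hypot(P[:,0]-523,P[:,1]+253)<90)&(P[:,2]>143)&(P[:,2]<165)
q=P[m];print(len(q),cv2.minAreaRect(q[:,:2].astype(np.float32)),np.median(q[:,2]))
cv2.imwrite("pics/w2.png",im)
E
```

```text
time: 3.85
tool_pos: [524.3, -250.4, 299.8]
tcp_rot: [-179.9, -0.0, 72.0]
ft_force: [-0.3, 1.0, 0.7]
finger_gap: 85.4
turn 0.1 shift before turn [-3.  -1.1 99.8] after turn [-3.  -1.1 99.8]
1880 ((522.0036010742188, -253.48260498046875), (64.30180358886719, 122.65882873535156), 71.72637176513672) 150.9100479961061
```

```bash
python3 -m pendant '[[1,-3.3,-1,40,0.2],[1,0,0,40,0],[1,0,0,40,0],[1,0,0,30,0],[1,0,0,20,0],[1,0,0,11,0],[1,0,0,0,0]]'; python3 -m pendant '[[0.5,0,0,0,0],[0.5,0,0,0,0],[0.5,0,0,0,0],[0.5,0,0,0,0],[0.5,0,0,0,0],[0.5,0,0,0,0]]' 40
```

```text
time: 4.6
tool_pos: [521.6, -252.3, 118.4]
tcp_rot: [-179.9, -0.0, 71.9]
ft_force: [0.6, -0.5, 0.2]
finger_gap: 85.7
time: 5.2
tool_pos: [523.6, -254.7, 121.7]
tcp_rot: [179.8, 0.0, 71.8]
ft_force: [-0.5, 1.3, 7.8]
finger_gap: 63.4
```

```bash
python3 -m pendant '[[0.4,0,0,-3,0],[0.4,0,0,-7,0],[0.4,0,0,-15,0],[0.4,0,0,-25,0],[0.4,0,0,-25,0],[0.4,0,0,-15,0],[0.4,0,0,0,0]]' 40
python3 - <<'E'
from h import *
im,d=optics.snapshot("scene");cv2.imwrite("pics/s1.png",cv2.resize(im[150:320,100:330],None,fx=3,fy=3))
A=r.sense();print(A["tool_pos"],A["ft_force"]);to(548,-109,210,72)
E
```

```text
time: 5.9
tool_pos: [523.8, -255.1, 213.1]
tcp_rot: [179.7, 0.1, 71.8]
ft_force: [0.6, -0.1, -1.0]
finger_gap: 63.1
[ 522.96776817 -254.63125885  210.85743092] [-1.47171225 -0.38486371 -2.82042796]
turn -0.2 shift before turn [146.2 -21.7   0.7] after turn [146.2 -21.2   0.7]
```

View pics/s1.png

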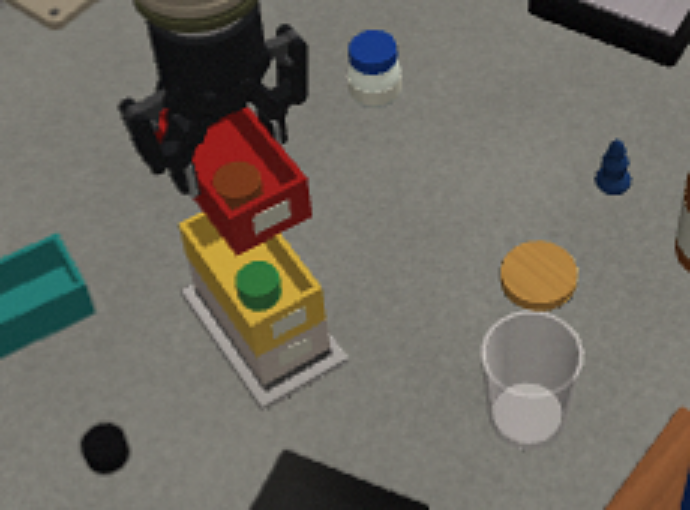

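Red is held cleanly with the amber puck in it; the yellow tray with the green puck remains on the white one.

```bash
python3 -m pendant '[[0.4,15,-2,0,0],[0.4,30,-4.5,0,0],[0.4,35,-5,0,0],[0.4,35,-5,15,0],[0.4,20,-3.5,30,0],[0.4,11,-1.5,40,0],[0.4,0,0,40,0],[0.4,0,0,35,0],[0.4,0,0,18,0],[0.4,0,0,0,0]]' 40
```

```text
time: 6.95
tool_pos: [542.8, -106.5, 25.8]
tcp_rot: [-179.4, 0.0, 71.8]
ft_force: [-0.4, 0.4, -2.9]
finger_gap: 63.1
```

```bash
python3 -m pendant '[[0.4,0,0,0,0],[0.4,0,0,2,0],[0.4,0,0,2,0],[0.4,0,0,0,0]]' 40;  python3 -m pendant '[[0.4,0,0,2,0],[0.4,0,0,1,0],[0.4,0,0,0,0]]' 40
```

```text
time: 7.35
tool_pos: [548.0, -108.9, 28.1]
tcp_rot: [179.9, -0.0, 71.8]
ft_force: [-0.3, 0.2, -0.8]
finger_gap: 63.6
time: 7.65
tool_pos: [547.3, -108.7, 24.2]
tcp_rot: [-180.0, 0.0, 71.8]
ft_force: [0.1, -0.2, -2.6]
finger_gap: 63.3
```

```bash
python3 -m pendant '[[0.4,0,0,2,0],[0.4,0,0,2,0],[0.4,0,0,0,0]]' 40;  python3 -m pendant '[[0.4,0,0,1,0],[0.4,0,0,1,0],[0.4,0,0,0,0]]' 40
```

```text
time: 7.95
tool_pos: [547.1, -108.7, 19.8]
tcp_rot: [-180.0, 0.0, 71.8]
ft_force: [-0.5, 0.9, -1.2]
finger_gap: 63.1
time: 8.25
tool_pos: [547.6, -108.7, 18.8]
tcp_rot: [180.0, 0.0, 71.8]
ft_force: [-2.7, 1.3, 2.1]
finger_gap: 63.3
```

```bash
python3 -m pendant '[[0.4,0,0,0.7,0],[0.4,0,0,0,0],[0.7,0,0,0,0],[1,0,0,0,0],[1,0,0,0,0],[1,0,0,0,0],[1,0,0,-15,0],[1,0,0,-45,0],[1,0,0,-50,0],[1,0,0,-50,0]]';  python3 -m pendant '[[1,-20,2,-50,0],[1,-40,5,-20,0],[1,-40,5,0,0],[1,-40,5,0,0],[1,-6,4,0,0],[1,0,0,0,0],[1,0,0,0,0]]'
cat >> h.py <<'E'
def rim(n,c,z0,z1,rad=90):
    p=cam(n);im,d=optics.snapshot(n);P=cloud(n,d,p);q=P.reshape(-1,3)
    m=(np.hypot(q[:,0]-c[0],q[:,1]-c[1])<rad)&(q[:,2]>z0)&(q[:,2]<z1);q=q[m]
    print(len(q),cv2.minAreaRect(q[:,:2].astype(np.float32)),"z",np.median(q[:,2]));return im,P
E
python3 - <<'E'
from h import *
im,P=rim("wrist",(522,-253),99,121);cv2.imwrite("pics/w3.png",im)
rim("wrist",(547,-109),42,56)
to(522,-253.2,75,71.8)
E
```

```text
time: 9.25
tool_pos: [546.9, -108.6, 180.1]
tcp_rot: [-180.0, -0.0, 71.8]
ft_force: [0.8, 0.1, 0.5]
finger_gap: 85.1
time: 9.95
tool_pos: [522.2, -251.7, 244.3]
tcp_rot: [-180.0, -0.0, 71.8]
ft_force: [-0.2, 0.4, 0.7]
finger_gap: 85.6
2004 ((522.350830078125, -253.75314331054688), (64.02101135253906, 122.35840606689453), 70.92147064208984) z 106.91564135948556
1690 ((545.8045654296875, -108.15643310546875), (65.546875, 122.65227508544922), 71.70537567138672) z 47.76206051269435
turn 0.1 shift before turn [ -2.1   0.3 169.1] after turn [ -2.1   0.3 169.1]
```

```bash
python3 -m pendant '[[1,-2.3,0,40,0.5],[1,0,0,40,0],[1,0,0,40,0],[1,0,0,30,0],[1,0,0,18,0],[1,0,0,0,0]]' 40; python3 -m pendant '[[0.5,0,0,0,0],[0.5,0,0,0,0],[0.4,0,0,0,0],[0.4,0,0,0,0],[0.4,0,0,0,0],[0.4,0,0,0,0],[0.4,0,0,-3,0],[0.4,0,0,-7,0],[0.4,0,0,-20,0],[0.4,0,0,0,0]]' 40
python3 - <<'E'
from h import *
im,d=optics.snapshot("scene");cv2.imwrite("pics/s2.png",cv2.resize(im[150:320,100:330],None,fx=3,fy=3))
to(571,25,210,71.8)
E
```

```text
time: 10.65
tool_pos: [519.3, -252.0, 72.4]
tcp_rot: [-179.6, -0.1, 71.4]
ft_force: [0.3, -0.6, 0.3]
finger_gap: 85.2
time: 11.65
tool_pos: [522.9, -255.8, 109.1]
tcp_rot: [179.7, 0.1, 71.3]
ft_force: [0.9, -0.3, -2.1]
finger_gap: 63.4
turn -0.5 shift before turn [ 281.2  -43.6 -102.7] after turn [ 281.6  -41.1 -102.7]
```

View pics/s2.png

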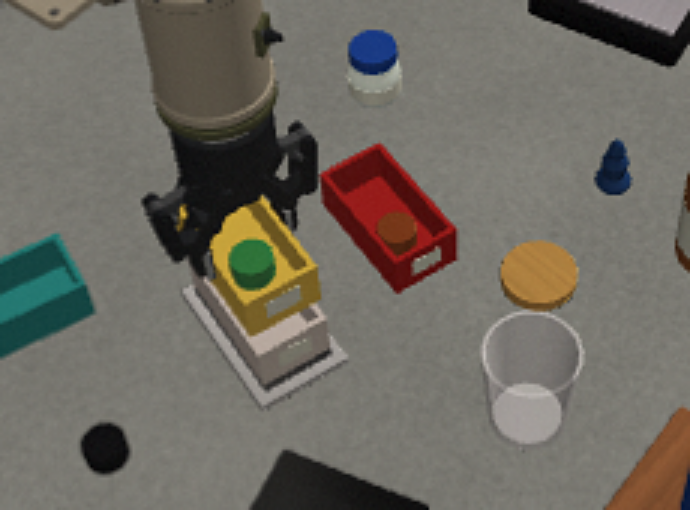

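Yellow is up with its green puck, white stays in the stand; red rests on the bench.

```bash
python3 -m pendant '[[0.4,0,0,-30,0],[0.4,15,-2,-30,-0.5],[0.4,30,-5,0,0],[0.4,40,-6,0,0],[0.4,40,-6,0,0],[0.4,40,-6,0,0],[0.4,40,-6,0,0],[0.4,35,-6,0,0],[0.4,28,-4,10,0],[0.4,13,-2,25,0]]' 40;  python3 -m pendant '[[0.4,0,0,40,0],[0.4,0,0,35,0],[0.4,0,0,20,0],[0.4,0,0,10,0],[0.4,0,0,0,0],[0.4,0,0,0,0],[0.4,0,0,0,0]]' 40
```

```text
time: 12.7
tool_pos: [570.2, 28.2, 132.4]
tcp_rot: [179.8, -0.1, 71.9]
ft_force: [1.0, 0.1, -1.3]
finger_gap: 63.2
time: 13.4
tool_pos: [569.9, 25.4, 27.9]
tcp_rot: [179.8, -0.0, 71.8]
ft_force: [0.5, 0.2, -1.1]
finger_gap: 63.3
```

```bash
python3 -m pendant '[[0.4,0,0,3,0],[0.4,0,0,3,0],[0.4,0,0,0,0]]' 40; python3 -m pendant '[[0.4,0,0,1,0],[0.4,0,0,1,0],[0.4,0,0,0,0]]' 40;python3 -m pendant '[[0.4,0,0,1,0],[0.4,0,0,0,0]]' 40
```

```text
time: 13.7
tool_pos: [568.2, 25.6, 19.8]
tcp_rot: [-180.0, 0.0, 71.8]
ft_force: [-0.4, 0.5, -1.8]
finger_gap: 63.4
time: 14.0
tool_pos: [568.6, 25.6, 19.0]
tcp_rot: [180.0, 0.0, 71.8]
ft_force: [-4.4, 1.5, 6.4]
finger_gap: 63.4
time: 14.2
tool_pos: [568.8, 25.6, 19.0]
tcp_rot: [180.0, 0.0, 71.8]
ft_force: [-9.3, -0.4, 15.9]
finger_gap: 63.0
```

```bash
python3 -m pendant '[[0.7,0,0,0,0],[1,0,0,0,0],[1,0,0,0,0],[1,0,0,0,0],[1,0,0,-15,0],[1,0,0,-45,0],[1,0,0,-50,0],[1,0,0,-50,0],[1,0,0,-20,0],[1,-30,4,0,0]]';  python3 -m pendant '[[1,-45,7,0,0],[1,-45,7,0,0],[1,-45,7,0,0],[1,-45,7,0,0],[1,-45,7,0,0],[1,-23,3,0,8.5],[1,0,0,0,8.5],[1,0,0,0,8.5],[1,0,0,0,8.5],[1,0,0,0,8.5]]'; python3 -m pendant '[[0.6,0,0,0,8.5],[0.6,0,0,0,8.5],[0.6,0,0,0,8.5],[0.6,0,0,0,8.5],[0.6,0,0,0,8.5],[0.6,0,0,0,5],[0.6,0,0,0,0]]'
python3 - <<'E'
from h import *
im,P=rim("wrist",(522,-253),57,72);cv2.imwrite("pics/w4.png",im);np.save("pics/w4.npy",P)
print(r.sense()["tool_pos"],r.sense()["tcp_rot"])
print(optics.search_frame("wrist","casting_mid")[:2])
rim("top",(568,25),42,56)
print([ (a["at"],a["score"]) for a in optics.search_frame("top","casting_mid")[:2]])
E
```

```text
time: 15.2
tool_pos: [566.1, -2.2, 204.0]
tcp_rot: [179.4, -0.2, 72.0]
ft_force: [1.9, -0.3, -1.0]
finger_gap: 85.6
time: 16.2
tool_pos: [521.4, -251.8, 198.1]
tcp_rot: [180.0, -0.0, 28.9]
ft_force: [-0.7, 0.4, -1.2]
finger_gap: 85.8
time: 16.9
tool_pos: [521.6, -251.7, 198.1]
tcp_rot: [180.0, -0.0, -18.3]
ft_force: [1.4, 0.6, -0.4]
finger_gap: 51.5
2193 ((521.7294311523438, -252.2568359375), (64.66690063476562, 122.26834106445312), 71.19400787353516) z 62.910278597973615
[ 521.55496411 -251.6723277   197.87564423] [ 1.79990037e+02 -4.21953085e-02 -1.80738921e+01]
[{'at': [522.4, -246.4, 58.7], 'score': 0.91}]
280 ((568.7738647460938, 24.575584411621094), (62.43623733520508, 122.04926300048828), 71.77742004394531) z 49.79463373189037
[([683.2, -65.3, 11.0], 0.68)]
```

View pics/w4.png

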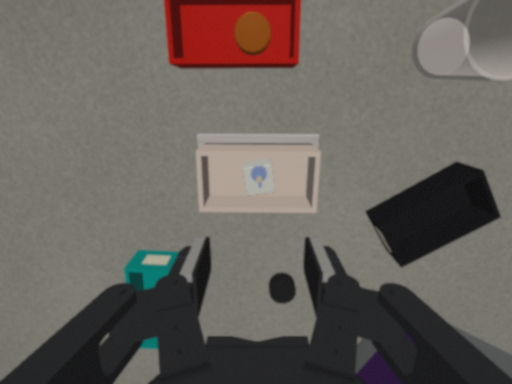

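The casting shows as a light square with a blue blob, about (245–273, 163–194) px, slightly turned, in the white tray (rim about 197–320 × 145–212).

```bash
python3 - <<'E'
from h import *
im=cv2.imread("pics/w4.png");P=np.load("pics/w4.npy")
b=im[150:206,203:318];print(P[165:200:6,248:272:6,2].round())
g=cv2.resize(b,None,fx=6,fy=6,interpolation=cv2.INTER_CUBIC)
g=cv2.convertScaleAbs(g,alpha=1.3);cv2.imwrite("pics/w4c.png",g)
f=im.astype(int);print(f[165:196:5,236:284:3].tolist()[3]);print(f[156:202:2,250].tolist())
E
```

```text
[[ 47.  50.  54.  56.]
 [ 56.  56.  56.  55.]
 [ 56.  55.  55.  56.]
 [ 55.  56.  56.  55.]
 [ 57.  57.  57. 340.]
 [ 23.  24.  24.  24.]]
[[149, 162, 177], [150, 162, 177], [150, 162, 177], [162, 170, 174], [166, 173, 173], [167, 173, 173], [159, 150, 145], [135, 155, 164], [135, 155, 164], [160, 152, 148], [166, 172, 173], [166, 173, 173], [161, 169, 172], [149, 161, 175], [150, 162, 177], [150, 163, 177]]
[[151, 162, 177], [150, 162, 176], [154, 166, 176], [160, 168, 169], [162, 170, 170], [170, 179, 178], [171, 178, 178], [165, 168, 167], [166, 162, 159], [166, 159, 156], [165, 163, 160], [167, 170, 170], [165, 173, 173], [166, 173, 174], [165, 173, 174], [166, 174, 174], [166, 174, 175], [166, 173, 173], [166, 174, 173], [158, 167, 170], [143, 153, 167], [142, 154, 169], [142, 153, 167]]
```

View pics/w4c.png

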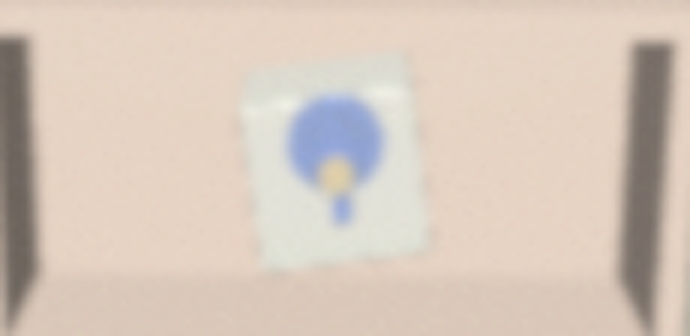

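```bash
python3 - <<'E'
from h import *
p=cam("wrist");K=np.array(p["camera_matrix"]);M=Rm(p);e=np.array(p["eye"])
def at(u,v,z):
    a=b=0;xd=(u-K[0,2])/K[0,0];yd=(v-K[1,2])/K[1,1];x,y=xd,yd
    for _ in range(8): f=1+p["k1"]*(x*x+y*y);x,y=xd/f,yd/f
    d=M@[x,y,1];return (e+d*(z-e[2])/d[2])[:2]
C=np.array([at(203+a/6-.4,150+b/6-.4,57) for a,b in [(243,105),(410,88),(428,250),(262,268)]])
print(C.round(1),C.mean(0));v=C[1]-C[0]+C[2]-C[3];print(np.degrees(np.arctan2(v[1],v[0])),np.linalg.norm(v)/2)
c=C.mean(0);to(*c,60,np.degrees(np.arctan2(v[1],v[0])))
E
```

```text
[[ 512.7 -233.8]
 [ 540.3 -239.7]
 [ 534.8 -267.9]
 [ 506.5 -262.2]] [ 523.56635544 -250.91178233]
-11.828467211990382 28.524138006624913
turn -6.2 shift before turn [  1.7  -1.4 137.4] after turn [  1.8  -1.2 137.4]
```

```bash
python3 -m pendant '[[0.6,1.7,-1.4,40,-6.2],[0.6,0,0,40,0],[0.6,0,0,40,0],[0.6,0,0,10,0],[0.6,0,0,0,0],[0.6,0,0,0,0],[0.6,0,0,0,0]]' 25
python3 - <<'E'
from h import *
to(523.6,-250.9,28.5,-11.8)
E
```

```text
time: 17.8
tool_pos: [525.4, -251.9, 70.0]
tcp_rot: [179.9, -0.2, -12.0]
ft_force: [0.4, 0.9, 0.3]
finger_gap: 51.3
turn -0.2 shift before turn [-2.1 -0.7 41.5] after turn [-2.1 -0.7 41.5]
```

```bash
python3 -m pendant '[[0.6,0,0,20,0],[0.6,0,0,8,0],[0.6,0,0,0,0],[0.6,0,0,0,0],[0.6,0,0,0,0]]'
python3 - <<'E'
from h import *
to(523.6,-250.9,28.5,-11.8)
E
```

```text
time: 18.3
tool_pos: [524.2, -251.2, 40.1]
tcp_rot: [180.0, -0.1, -12.0]
ft_force: [0.0, -1.0, -0.6]
finger_gap: 51.3
turn -0.2 shift before turn [-0.6 -0.1 11.6] after turn [-0.6 -0.1 11.6]
```

```bash
python3 -m pendant '[[0.6,-0.6,0,6,0],[0.6,0,0,3,0],[0.6,0,0,1.5,0],[0.6,0,0,0,0],[0.6,0,0,0,0]]' 25; python3 -m pendant '[[0.3,0,0,0,0],[0.2,0,0,0,0],[0.2,0,0,0,0],[0.2,0,0,0,0],[0.2,0,0,0,0],[0.2,0,0,0,0]]' 25
```

```text
time: 18.8
tool_pos: [522.9, -250.7, 28.4]
tcp_rot: [-180.0, 0.0, -12.0]
ft_force: [-0.2, -0.0, -0.0]
finger_gap: 51.3
time: 19.4
tool_pos: [523.1, -250.8, 28.7]
tcp_rot: [180.0, -0.0, -12.0]
ft_force: [0.4, -0.3, 2.1]
finger_gap: 29.7
```

```bash
python3 -m pendant '[[0.2,0,0,-4,0],[0.2,0,0,-10,0],[0.2,0,0,-25,0],[0.2,0,0,-40,0],[0.2,0,0,-35,-6],[0.2,0,0,-17,-7],[0.2,0,0,0,-6],[0.2,0,0,0,0],[0.2,0,0,0,0]]' 25
python3 - <<'E'
from h import *
to(581.5,273,120,7.2)
im,d=optics.snapshot("scene");P=cloud("scene",d,cam("scene"))
cv2.imwrite("pics/s3.png",cv2.resize(im[100:320,100:360],None,fx=3,fy=2.7))
E
```

```text
time: 20.3
tool_pos: [522.6, -250.5, 159.4]
tcp_rot: [-180.0, 0.0, 6.8]
ft_force: [-0.6, 0.5, -0.4]
finger_gap: 30.0
turn -0.4 shift before turn [ 120.7 -512.8   39.5] after turn [ 124.  -512.    39.5]
```

View pics/s3.png

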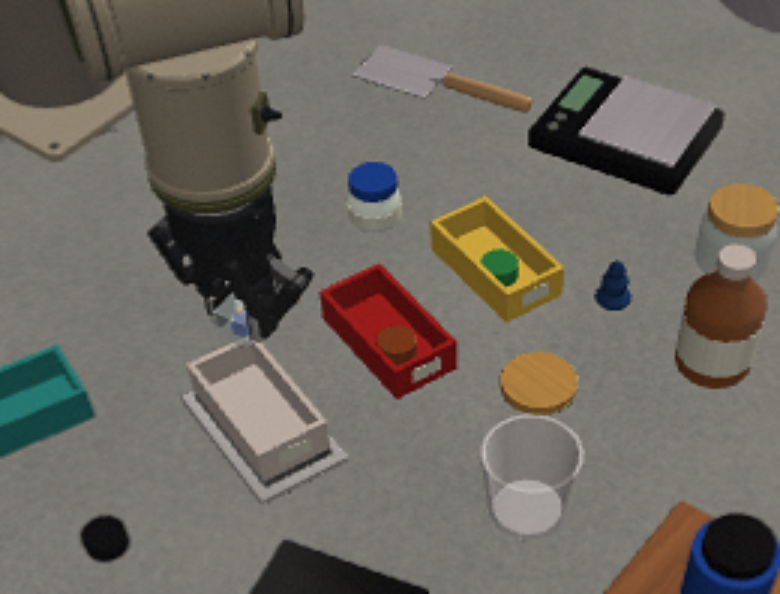

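The casting is in the fingers, upright; all other things stand undisturbed.

```bash
python3 -m pendant '[[0.2,4,-15,0,0],[0.2,7,-30,0,0],[0.2,10,-42,0,0],[0.2,10,-42,0,0],[0.2,10,-42,0,0],[0.2,10,-42,0,0],[0.2,10,-42,0,0],[0.2,10,-42,0,0],[0.2,10,-42,0,0],[0.2,10,-42,0,0]]'; python3 -m pendant '[[0.2,10,-42,0,0],[0.2,10,-42,0,0],[0.2,7,-28,0,0],[0.2,4,-15,0,0],[0.2,0,-4.5,0,0],[0.2,0,0,0,0],[0.2,0,0,0,0],[0.2,0,0,0,0]]'
python3 - <<'E'
from h import *
p=cam("wrist");im,d=optics.snapshot("wrist");P=cloud("wrist",d,p);cv2.imwrite("pics/w5.png",im)
m=(np.hypot(P[...,0]-581,P[...,1]-273)<85)&(im.min(-1)>105)&(P[...,2]>36)&(P[...,2]<54)
q=P[m][:,:2].astype(np.float32);print(len(q),cv2.minAreaRect(q),np.median(P[m][:,2]))
to(581.5,273,70,7.2)
E
```

```text
time: 21.35
tool_pos: [565.8, 141.2, 158.9]
tcp_rot: [-180.0, 0.1, 6.9]
ft_force: [0.7, -0.5, -0.4]
finger_gap: 29.3
time: 22.15
tool_pos: [581.7, 271.4, 159.6]
tcp_rot: [180.0, 0.0, 6.9]
ft_force: [0.5, 0.3, -1.0]
finger_gap: 29.4
11602 ((579.9330444335938, 273.89642333984375), (103.51451873779297, 111.42852020263672), 7.309403896331787) 44.12780623353251
turn -0.3 shift before turn [-0.  -1.5 89.6] after turn [-0.  -1.5 89.6]
```

View pics/w5.png

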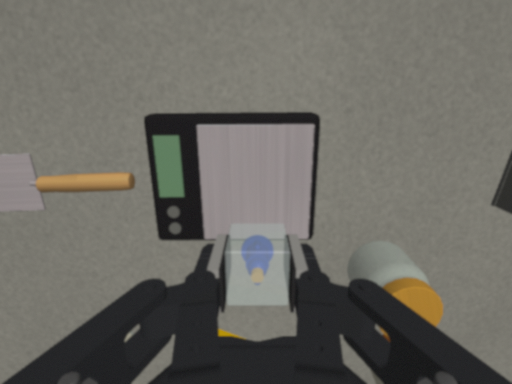

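```bash
python3 -m pendant '[[0.2,-1.2,-2,25,0],[0.2,0,0,35,0],[0.2,0,0,28,0],[0.2,0,0,12,0],[0.2,0,0,5,0],[0.2,0,0,0,0],[0.2,0,0,0,0],[0.2,0,0,0,0]]';python3 -m pendant '[[0.2,0,0,2,0],[0.2,0,0,1,0],[0.2,0,0,0,0],[0.2,0,0,0,0]]'
```

```text
time: 23.0
tool_pos: [581.4, 275.2, 56.5]
tcp_rot: [-180.0, -0.2, 7.0]
ft_force: [-0.0, -0.2, -0.7]
finger_gap: 29.5
time: 23.4
tool_pos: [580.0, 274.7, 51.4]
tcp_rot: [180.0, 0.0, 7.0]
ft_force: [-0.2, 0.2, -0.9]
finger_gap: 29.4
```

```bash
python3 -m pendant '[[0.2,0,0,1,0],[0.2,0,0,0.7,0],[0.2,0,0,0,0]]';python3 -m pendant '[[0.2,0,0,0.6,0],[0.2,0,0,0.6,0],[0.2,0,0,0,0]]'
```

```text
time: 23.7
tool_pos: [579.9, 274.6, 49.5]
tcp_rot: [180.0, 0.0, 7.0]
ft_force: [0.1, 0.4, -0.2]
finger_gap: 29.6
time: 24.0
tool_pos: [580.2, 274.7, 48.8]
tcp_rot: [-180.0, -0.0, 7.0]
ft_force: [-0.4, 0.0, 1.8]
finger_gap: 29.6
```

```bash
python3 -m pendant '[[0.2,0,0,0.4,0],[0.2,0,0,0,0]]';python3 -m pendant '[[0.45,0,0,0,0],[0.6,0,0,0,0],[0.6,0,0,0,0],[0.6,0,0,0,0],[0.6,0,0,-10,0],[0.6,0,0,-25,0],[0.6,0,0,-40,0],[1,0,0,-40,0],[1,0,0,-10,0],[1,0,0,0,0]]'
python3 - <<'E'
from h import *
to(546.5,-108.5,160,71.8)
im,d=optics.snapshot("wrist");P=cloud("wrist",d,cam("wrist"))
m=(np.hypot(P[...,0]-580,P[...,1]-273)<45)&(P[...,2]>66)&(P[...,2]<84)
q=P[m][:,:2].astype(np.float32);print(len(q),cv2.minAreaRect(q),np.median(P[m][:,2]))
a=optics.search_frame("wrist","casting_mid")[:1];print(a)
cv2.imwrite("pics/w6.png",im)
E
```

```text
time: 24.2
tool_pos: [580.2, 274.7, 48.8]
tcp_rot: [-180.0, -0.0, 7.0]
ft_force: [-2.7, -0.6, 5.1]
finger_gap: 29.9
time: 25.2
tool_pos: [581.9, 275.5, 177.2]
tcp_rot: [-179.9, -0.3, 7.0]
ft_force: [-0.1, -0.5, 0.3]
finger_gap: 85.2
turn -64.8 shift before turn [-82.1 376.8  16.1] after turn [-375.9   86.2   16.1]
1109 ((578.0113525390625, 273.4499816894531), (29.569644927978516, 29.744579315185547), 7.545701026916504) 73.21662943502022
[{'at': [578.2, 280.9, 81.5], 'score': 0.8}]
```

View pics/w6.png

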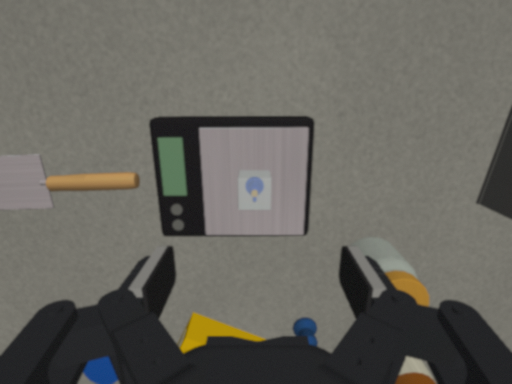

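The casting stands upright near the pan centre, at about (255,190) px, with the pan spanning (200–310, 127–235). Next is red.

```bash
python3 -m pendant '[[1,-6,25,0,0],[1,-9,42,0,0],[1,-9,42,0,0],[1,-9,42,0,0],[1,-9,42,0,0],[1,-9,42,0,0],[1,-9,42,0,0],[1,-9,42,0,0],[1,-8,36,0,0],[1,-5,22,0,0]]'; python3 -m pendant '[[1,0,0,0,-8.1],[1,0,0,0,-8.1],[1,0,0,0,-8.1],[1,0,0,0,-8.1],[1,0,0,0,-8.1],[1,0,0,0,-8.1],[1,0,0,0,-8.1],[1,0,0,0,-8.1],[1,0,0,0,0],[1,0,0,0,0]]'
python3 - <<'E'
from h import *
rim("wrist",(546.5,-108.5),42,56)
to(546.5,-108.5,20,71.8)
E
```

```text
time: 26.3
tool_pos: [542.6, -111.8, 170.5]
tcp_rot: [-179.9, 0.2, 6.9]
ft_force: [0.4, 0.3, -0.2]
finger_gap: 85.5
time: 27.3
tool_pos: [543.7, -109.2, 171.4]
tcp_rot: [-179.8, 0.0, 71.6]
ft_force: [0.5, -0.3, -0.2]
finger_gap: 85.2
2129 ((546.0513305664062, -108.63076782226562), (64.20162200927734, 122.75313568115234), 71.76687622070312) z 47.920799359102375
turn -0.2 shift before turn [  1.6   2.6 151.8] after turn [  1.5   2.6 151.8]
```

```bash
python3 -m pendant '[[1,1.2,2.2,40,0],[1,0,0,40,0],[1,0,0,25,0],[1,0,0,0,0],[1,0,0,0,0],[1,0,0,0,0]]' 40
python3 - <<'E'
from h import *
to(546,-108.6,18.5,71.8)
E
```

```text
time: 27.95
tool_pos: [548.6, -109.5, 70.4]
tcp_rot: [179.8, -0.0, 71.8]
ft_force: [0.3, -0.8, -0.4]
finger_gap: 85.2
turn -0.0 shift before turn [-0.  -2.9 51.9] after turn [-0.  -2.9 51.9]
```

```bash
python3 -m pendant '[[1,0,-2,25,0],[1,0,0,10,0],[1,0,0,0,0],[1,0,0,0,0],[1,0,0,0,0],[1,0,0,0,0]]' 40
python3 - <<'E'
from h import *
to(546,-108.6,18.5,71.8)
E
```

```text
time: 28.55
tool_pos: [546.0, -108.6, 34.3]
tcp_rot: [179.9, -0.0, 71.8]
ft_force: [0.5, 0.3, 0.5]
finger_gap: 85.8
turn 0.0 shift before turn [ 0.  -0.1 15.8] after turn [ 0.  -0.1 15.8]
```

```bash
python3 -m pendant '[[1,0,0,9,0],[1,0,0,5,0],[1,0,0,1.5,0],[1,0,0,0,0],[0.5,0,0,0,0],[0.5,0,0,0,0],[0.4,0,0,0,0],[0.4,0,0,0,0],[0.4,0,0,0,0],[0.4,0,0,0,0]]' 40
python3 -m pendant '[[0.4,0,0,-3,0],[0.4,0,0,-10,0],[0.4,0,0,-30,0],[0.4,0,0,-40,0],[0.4,0,0,-30,0],[0.4,0,0,-10,0],[0.4,0,0,0,0],[0.4,0,0,0,0],[0.4,0,0,0,0]]' 40
python3 - <<'E'
from h import *
im,P=rim("wrist",(546,-108.6),150,190);cv2.imwrite("pics/w7.png",im);s=r.sense();print(s["tool_pos"],s["tcp_rot"])
rim("top",(522,-253),57,72);rim("wrist",(522,-253),57,72)
to(521.9,-252.6,100,71.3)
E
```

```text
time: 29.55
tool_pos: [545.6, -108.5, 18.0]
tcp_rot: [180.0, -0.0, 71.8]
ft_force: [0.1, 0.3, 3.5]
finger_gap: 63.4
time: 30.45
tool_pos: [543.7, -108.0, 138.1]
tcp_rot: [-179.8, 0.0, 71.8]
ft_force: [-0.7, -0.9, -2.1]
finger_gap: 63.2
16369 ((535.9982299804688, -103.80596160888672), (123.07064056396484, 106.37622833251953), 11.975488662719727) z 167.6585317262581
[ 543.76828178 -107.97202013  138.23010808] [-1.79772417e+02  6.93098069e-03  7.18072425e+01]
214 ((521.8181762695312, -256.23797607421875), (57.27183151245117, 122.80184173583984), 71.63308715820312) z 64.90662503576993
3664 ((522.3621826171875, -252.1812286376953), (65.72432708740234, 123.12939453125), 71.4052505493164) z 62.61648058807509
turn 0.5 shift before turn [-144.2   24.    38.9] after turn [-144.    25.3   38.9]
```

```bash
python3 -m pendant '[[0.4,-15,3,0,0.5],[0.4,-30,5,0,0],[0.4,-40,7,0,0],[0.4,-35,6,0,0],[0.4,-20,3,10,0],[0.4,-4,0.5,20,0],[0.4,0,0,8,0],[0.4,0,0,0,0],[0.4,0,0,0,0],[0.4,0,0,0,0]]' 40
python3 -m pendant '[[0.4,0,0,0,0],[0.4,0,0,0,0],[0.4,0,0,0,0],[0.4,0,0,0,0]]' 40
python3 - <<'E'
from h import *
to(522.1,-252.4,77,71.3)
rim("scene",(522,-253),118,138)
rim("top",(522,-253),118,138)
E
```

```text
time: 31.6
tool_pos: [523.2, -252.5, 103.8]
tcp_rot: [179.9, 0.0, 71.4]
ft_force: [-0.2, 0.6, -1.3]
finger_gap: 63.6
time: 32.0
tool_pos: [522.5, -252.6, 102.9]
tcp_rot: [180.0, 0.0, 71.3]
ft_force: [0.3, -0.3, -2.8]
finger_gap: 63.2
turn 0.0 shift before turn [ 0.1 -0.5 25.9] after turn [ 0.1 -0.5 25.9]
425 ((531.8726806640625, -256.12371826171875), (90.4579849243164, 117.8594970703125), 57.38797378540039) z 130.09800072336088
98 ((480.0137939453125, -247.23435974121094), (49.099525451660156, 36.954471588134766), 72.71533203125) z 134.2708048712036
```

Aligned within 1 mm; lower in small steps, watching force.

```bash
python3 -m pendant '[[0.4,0,-0.4,6,0],[0.4,0,0,6,0],[0.4,0,0,4,0],[0.4,0,0,2,0],[0.4,0,0,0,0],[0.4,0,0,0,0]]' 40; python3 -m pendant '[[0.4,0,0,2,0],[0.4,0,0,2,0],[0.4,0,0,1,0],[0.4,0,0,0,0],[0.4,0,0,0,0]]' 40; python3 -m pendant '[[0.4,0,0,1,0],[0.4,0,0,1,0],[0.4,0,0,0,0]]' 40
```

```text
time: 32.7
tool_pos: [522.1, -252.6, 84.7]
tcp_rot: [-180.0, 0.0, 71.3]
ft_force: [0.1, 0.6, -1.3]
finger_gap: 63.2
time: 33.2
tool_pos: [522.0, -252.5, 79.7]
tcp_rot: [-180.0, 0.0, 71.3]
ft_force: [-0.7, 0.0, -1.4]
finger_gap: 63.4
time: 33.5
tool_pos: [521.9, -252.5, 77.5]
tcp_rot: [-180.0, -0.0, 71.3]
ft_force: [-0.4, 0.3, -2.1]
finger_gap: 63.2
```

```bash
python3 -m pendant '[[0.4,0,0,0.8,0],[0.4,0,0,0.5,0],[0.4,0,0,0,0]]' 40; python3 -m pendant '[[0.4,0,0,0.7,0],[0.4,0,0,0,0]]' 40
```

```text
time: 33.8
tool_pos: [522.1, -252.6, 77.0]
tcp_rot: [180.0, 0.0, 71.3]
ft_force: [-3.1, 1.7, 5.7]
finger_gap: 63.4
time: 34.0
tool_pos: [522.2, -252.6, 77.0]
tcp_rot: [180.0, 0.0, 71.3]
ft_force: [-6.4, 3.6, 11.3]
finger_gap: 63.4
```

Seated at exactly 77. Release, rise, go to yellow.

```bash
python3 -m pendant '[[0.7,0,0,0,0],[1,0,0,0,0],[1,0,0,0,0],[1,0,0,0,0],[1,0,0,-15,0],[1,0,0,-40,0],[1,0,0,-40,0],[1,0,0,-10,0],[1,0,0,0,0],[1,0,0,0,0]]'
python3 - <<'E'
from h import *
im,P=rim("wrist",(522,-253),100,116)
to(568.8,24.8,120,71.8)
E
```

```text
time: 35.0
tool_pos: [521.7, -252.4, 180.2]
tcp_rot: [-180.0, -0.0, 71.3]
ft_force: [-0.1, 0.4, -1.1]
finger_gap: 85.5
3207 ((522.7266845703125, -253.30374145507812), (64.28262329101562, 122.48677825927734), 71.3009033203125) z 106.90503694281063
turn -0.5 shift before turn [277.5 -43.5  59.3] after turn [277.8 -41.1  59.3]
```

```bash
python3 -m pendant '[[1,20,-3,0,0],[1,40,-6,0,-0.5],[1,42,-6.5,0,0],[1,42,-6.5,0,0],[1,42,-6.5,0,0],[1,42,-6.5,0,0],[1,32,-5,0,0],[1,17,-2,0,0],[1,0,0,0,0],[1,0,0,0,0]]'
python3 -m pendant '[[1,0,0,0,0],[1,0,0,0,0]]' 
python3 - <<'E'
from h import *
im,P=rim("wrist",(568.8,24.8),42,56)
to(568.6,24.8,18.5,71.8)
E
```

```text
time: 36.05
tool_pos: [568.5, 23.1, 179.5]
tcp_rot: [-179.9, 0.1, 71.8]
ft_force: [0.1, 0.2, 0.3]
finger_gap: 85.6
time: 36.25
tool_pos: [569.0, 22.3, 180.5]
tcp_rot: [-180.0, 0.0, 71.7]
ft_force: [-0.2, -0.7, 0.8]
finger_gap: 85.4
1995 ((568.3717041015625, 25.293502807617188), (64.22055053710938, 122.49837493896484), 71.59131622314453) z 47.93652732612554
turn -0.1 shift before turn [  2.2  -1.2 162.1] after turn [  2.2  -1.2 162.1]
```

```bash
python3 -m pendant '[[1,2.4,-1.4,40,0],[1,0,0,40,0],[1,0,0,40,0],[1,0,0,22,0],[1,0,0,5,0],[1,0,0,0,0],[1,0,0,0,0],[1,0,0,0,0],[1,0,0,0,0]]' 40
python3 - <<'E'
from h import *
to(568.4,25.1,18.5,71.7)
E
```

```text
time: 37.2
tool_pos: [569.9, 26.3, 35.4]
tcp_rot: [179.8, -0.0, 71.8]
ft_force: [0.5, 0.1, 0.5]
finger_gap: 85.3
turn 0.1 shift before turn [-1.6 -1.1 16.9] after turn [-1.6 -1.1 16.9]
```

```bash
python3 -m pendant '[[1,-0.7,-0.5,9,0],[1,0,0,5,0],[1,0,0,1.5,0],[1,0,0,0,0],[0.5,0,0,0,0],[0.5,0,0,0,0],[0.4,0,0,0,0],[0.4,0,0,0,0],[0.4,0,0,0,0],[0.4,0,0,0,0]]' 40
python3 -m pendant '[[0.4,0,0,-3,0],[0.4,0,0,-10,0],[0.4,0,0,-35,0],[0.4,0,0,-45,0],[0.4,0,0,-45,0],[0.4,0,0,-17,0],[0.4,0,0,0,0],[0.4,0,0,0,0],[0.4,0,0,0,0],[0.4,0,0,0,0]]' 40
python3 - <<'E'
from h import *
to(522.5,-252.9,160,71.3)
E
```

```text
time: 38.2
tool_pos: [568.2, 25.8, 18.5]
tcp_rot: [180.0, -0.0, 71.8]
ft_force: [0.8, 0.7, 2.2]
finger_gap: 63.5
time: 39.2
tool_pos: [566.5, 25.9, 170.8]
tcp_rot: [-179.8, 0.1, 71.8]
ft_force: [-1.0, -0.3, -2.0]
finger_gap: 63.4
turn 0.5 shift before turn [-278.6   45.3   10.9] after turn [-278.2   47.8   10.9]
```

```bash
python3 -m pendant '[[0.4,-15,3,0,0.5],[0.4,-30,5,0,0],[0.4,-40,7,0,0],[0.4,-42,7,0,0],[0.4,-42,7,0,0],[0.4,-42,7,0,0],[0.4,-35,6,0,0],[0.4,-23,3.5,5,0],[0.4,-9,1.5,10,0],[0.4,0,0,5,0]]' 40
python3 -m pendant '[[0.4,0,0,0,0],[0.4,0,0,0,0],[0.4,0,0,0,0],[0.4,0,0,0,0],[0.4,0,0,0,0],[0.4,0,0,0,0]]' 40
python3 - <<'E'
from h import *
to(522.5,-252.9,121.5,71.3)
E
```

```text
time: 40.2
tool_pos: [522.0, -253.6, 151.2]
tcp_rot: [-179.9, -0.0, 71.2]
ft_force: [-1.2, -0.1, -2.1]
finger_gap: 63.3
time: 40.8
tool_pos: [523.6, -252.4, 153.5]
tcp_rot: [180.0, 0.0, 71.3]
ft_force: [-0.2, -0.2, -2.0]
finger_gap: 63.4
turn 0.0 shift before turn [-0.9 -0.9 32. ] after turn [-0.9 -0.9 32. ]
```

```bash
python3 -m pendant '[[0.4,-0.6,-0.6,8,0],[0.4,0,0,8,0],[0.4,0,0,5,0],[0.4,0,0,2,0],[0.4,0,0,0,0],[0.4,0,0,0,0],[0.4,0,0,0,0]]' 40
python3 - <<'E'
from h import *
to(522.5,-252.9,121.5,71.3)
E
```

```text
time: 41.5
tool_pos: [522.9, -253.1, 130.6]
tcp_rot: [180.0, 0.0, 71.3]
ft_force: [-0.5, -0.9, -2.5]
finger_gap: 63.2
turn 0.0 shift before turn [ 0.1 -0.5  9.1] after turn [ 0.1 -0.5  9.1]
```

```bash
python3 -m pendant '[[0.4,0,-0.4,2,0],[0.4,0,0,2,0],[0.4,0,0,1,0],[0.4,0,0,0,0],[0.4,0,0,0,0]]' 40; python3 -m pendant '[[0.4,0,0,1.5,0],[0.4,0,0,1,0],[0.4,0,0,0,0]]' 40;  python3 -m pendant '[[0.4,0,0,0.8,0],[0.4,0,0,0.8,0],[0.4,0,0,0,0]]' 40
```

```text
time: 42.0
tool_pos: [522.3, -252.8, 125.1]
tcp_rot: [-180.0, -0.0, 71.3]
ft_force: [0.2, -0.6, -1.8]
finger_gap: 63.6
time: 42.3
tool_pos: [522.2, -252.8, 122.4]
tcp_rot: [-180.0, -0.0, 71.3]
ft_force: [-0.1, 0.2, -2.2]
finger_gap: 63.6
time: 42.6
tool_pos: [522.4, -252.9, 121.5]
tcp_rot: [180.0, 0.0, 71.3]
ft_force: [-1.7, 0.5, 1.0]
finger_gap: 63.1
```

Seated at 121.5, as computed. A little more press, release, rise clear and check.

```bash
python3 -m pendant '[[0.4,0,0,0.7,0],[0.4,0,0,0,0],[0.7,0,0,0,0],[1,0,0,0,0],[1,0,0,0,0],[1,0,0,0,0],[1,0,0,-15,0],[1,0,0,-40,0],[1,0,0,-45,0],[1,0,0,-20,0]]' 40
python3 -m pendant '[[1,0,-30,0,0],[1,0,-40,0,0],[1,0,-40,0,0],[1,0,0,0,0],[1,0,0,0,0],[1,0,0,0,0]]' 
python3 - <<'E'
from h import *
for n in ["wrist","top","scene"]: 
    im,P=rim(n,(522,-253),144,162)
    m=(np.hypot(P[...,0]-580,P[...,1]-273)<50)&(P[...,2]>66)&(P[...,2]<86)
    if m.sum()>20:
        q=P[m][:,:2].astype(np.float32);print(n,"casting",cv2.minAreaRect(q),np.median(P[m][:,2]))
    if n=="scene": cv2.imwrite("pics/s9.png",cv2.resize(im[100:320,100:366],None,fx=3,fy=2.7))
E
```

```text
time: 43.6
tool_pos: [523.9, -253.8, 246.8]
tcp_rot: [179.6, 0.1, 71.3]
ft_force: [0.5, -1.0, 1.7]
finger_gap: 85.2
time: 44.2
tool_pos: [419.0, -218.1, 241.7]
tcp_rot: [179.9, 0.0, 71.3]
ft_force: [-0.3, 0.4, 0.6]
finger_gap: 85.6
1568 ((513.4957885742188, -249.9923095703125), (64.11392974853516, 103.64674377441406), 71.40996551513672) z 150.77479599666685
232 ((524.1426391601562, -253.17921447753906), (64.24451446533203, 123.14632415771484), 70.64456176757812) z 152.9045586496186
top casting ((580.7044677734375, 272.153564453125), (30.24773406982422, 31.319995880126953), 5.808624267578125) 77.24861308380355
414 ((524.9080810546875, -251.79653930664062), (65.62086486816406, 125.72750091552734), 70.62278747558594) z 150.57853286275554
scene casting ((583.1015625, 273.74981689453125), (31.332176208496094, 36.38594055175781), 9.310441017150879) 76.30025873902821
```

View pics/s9.png

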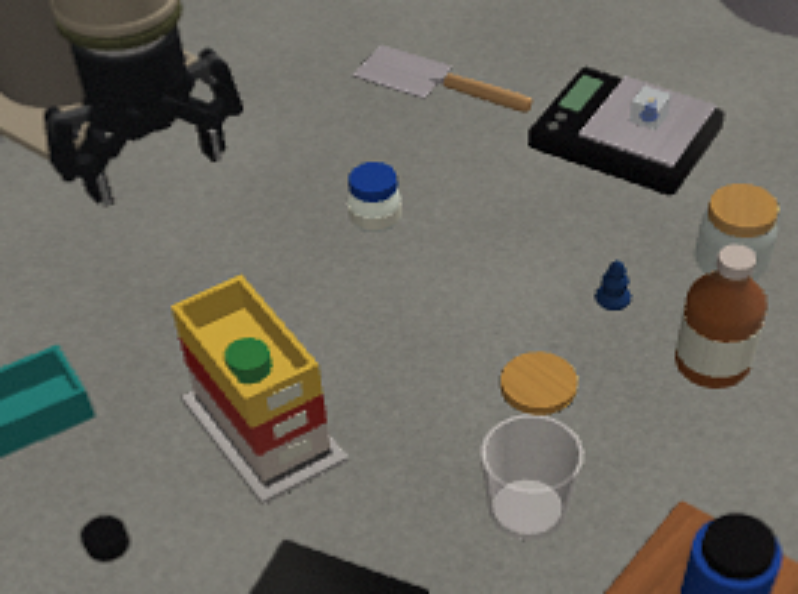

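The stack is white, red, yellow, nested evenly, and the casting is on the pan. The bystanders are unmoved, so I'm handing in.

```bash
python3 -c "
from bench import hand_in
print(hand_in())"
```

```text
the job is handed in; nothing more can be done
None
```

The job is done and handed in at about 45 s of robot time (limit 72 s). I set the red and yellow trays on free bench with their pucks in them and stood the casting on the scale's pan. Then I restacked red and yellow on the white tray, which stayed in its stand.

**Last checks**
- **Stack:** the order is white, red, yellow from the bottom, with the green puck still in the yellow tray. Red and yellow came down on contact at the heights computed for full nesting. The top rim reads 151–153 mm against the expected 152.
- **Red tray:** its amber puck was last seen in the tray on the bench; yellow now hides it.
- **Casting:** it stands upright, with its top at 76–77 mm against the expected 77. The wrist, top and scene cameras put it between 0 and about 3 mm from the pan's centre, which is within their calibration error.
- **Bystanders:** none look moved in the final scene picture. I judged this by eye and did not measure it.

**Disagreement:** the network's casting position on the pan was about 7 mm off in y from the depth measurement. I relied on the depth measurement. The last wrist view of the stack was cut off at the edge, so I used the top and scene cameras for the final stack position.

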